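# Lock the shared calculator into its desk cradle

### The job

Take the calculator out of the upright holder, lay it on its back on the bare desk and let go; then take it again by its long sides and set it, keys up, flat in the bed of the white lock-down cradle, handling it gently (squeeze it with less than 40 N). Then turn the orange knob clockwise until it clicks past its detent and stays at its stop with the latch over the calculator. Leave the spray bottle, the pill bottle and the glue stick standing at the back where they are.

Things in the scene. Friction and masses are not known exactly. Their poses are not given: they have to be found in the camera images.
- calculator: Grey desk calculator with dark and orange keys, 62 x 98 x 15 mm (slab 13 mm, keys to 15), 0.11 kg, loose. Origin: centre of its back face; z out of its keys, y along its 98 mm length, x across its width. At the start it stands on a long edge in the holder's slot, x pointing up, keys facing the robot (holder -x), 62 mm high.
- holder_slot (a point): Centre of the slot floor of the fixed grey upright holder, 6 mm above the desk. x across the slot, y along it. The slot is 17 mm wide and 105 mm long between 5 mm thick walls that reach 22.5 mm above this point; end stops 17.5 mm high. Foot 80 mm (x) x 124 mm (y).
- cradle_bed (a point): Centre of the bed floor of the fixed white lock-down cradle, 6 mm above the desk; z up, x away from the knob. The calculator lies in it with its length along x, either way round. Four dark corner brackets, 9 mm high, leave 68 (y) x 104 mm (x) inside; the middle 80 mm of each long side is open for fingers. Base plate 100 mm wide (y), from x = -142 to +62 mm.
- knob (a joint): Orange knob with swing latch on the cradle, turns clockwise seen from above: 0 = open (latch to the side, near cradle +y), 1.3 rad = locked stop (latch toward cradle +x, over the calculator's near end). Starts open, 0 to 0.1. An over-centre spring pushes it back to 0 (up to 0.18 N m) until it clicks past its detent at 0.85; from there it pushes it on to 1.3 and holds it.
- knob_grip (a point): Point on the knob's upright axis at grip height, 51 mm above the desk, at cradle x = -92 mm. Turns with the knob: x along the latch and the grip bar. Bar 50 mm long (x), 15 mm thick (y), from 31 to 65.5 mm above the desk. The latch arm below it spans 23.5 to 30.5 mm above the desk and reaches 56 mm from the axis.
- spray_bottle: White spray bottle, 38 mm wide, 140 mm high, standing at the back of the desk; origin: centre of its underside. To be left alone.
- pill_bottle: Brown pill bottle with white cap, 42 mm wide, 66 mm high, at the back of the desk; origin: centre of its underside. To be left alone.
- glue_stick: White glue stick with blue cap, 30 mm wide, 100 mm high, standing at the back of the desk; origin: centre of its underside. To be left alone.

How it is judged:
By the outcome, as a careful person would: the job done as asked, in the order asked, and still so for the second after the job is handed in, with the robot touching nothing.
It also fails if it takes over 69 s, if anything falls off the work surface, if the arm or the gripper's body presses on something with over 40 N, if the wrist force passes 120 N, or if a joint passes its speed limit or range.

### The arm

A 6-joint arm with a two-finger parallel gripper is mounted at the origin on a cart in front of the work surface, level with it; the furniture and walls round the work are solid. World frame = base frame: x ahead of the robot, y to its left, z up, the work surface at z = 0. Lengths are in m, angles in rad, forces in N, time in s.
With the tool pointing down it reaches from about 0.3 to 0.775 m from the base axis. Payload 14.6 kg.
Tool frame: the origin (TCP) lies at the very end of the fingers, on their centre line; the grasp point (between the pads) lies 19 mm behind it; y points along the fingers, x is the direction in which the jaws open and shut, and the axes are right-handed (so a half turn about y gives the same grasp; the last joint's range is limited). The gripper opens to 94 mm and grips with 3 to 60 N. Pads are 16 mm wide; open, the fingers measure 119 mm over their backs; the gripper's body (75 mm by 177 mm) begins 78 mm behind the grasp point.
Start: joints at [1.148, 0.3, 1.521, -0, 1.321, -0.067], TCP at [0.192, 0.516, 0.205] pointing down, gripper open.
Joint ranges: [-3.03, 3.03], [-0.79, 2.21], [0.23, 2.52], [-1.04, 4.18], [0, 3.07], [-2.55, 2.55]. Speed limits (rad/s): [2.22, 2.22, 2.57, 3.14, 3.14, 3.14].

### API

Orientations are given as [roll, pitch, yaw] about the fixed x, y, z axes, in that order (R = Rz(yaw) Ry(pitch) Rx(roll)).
In Python, from station import get_obs, cams, hand_in gives the robot as it stands. The module is installed in compiled form; this text tells all that it offers.
- The arm moves only by the tool step_arm, never from a script. Its argument "plan" is a list of rows, each an object with "grip": the closure, from -1 (fully open) to 1 (shut), so that 0 is half open; "slide": the shift along the tool's x, y, z in m, a list of three; "spin": the turn about the tool's y in degrees. A call has 1 to 20 rows; each row shifts and turns the commanded pose from where the row before left it, along the tool's axes as they then stand; what a row does not reach is not made up. A row lasts 1/12 s, in which the tool goes at most 41.7 mm and 7.16 degrees, less where a joint would pass 70% of its speed; a pose out of reach is approached as far as the arm can. A call is refused whole if a number of a shift passes 0.0417 or a number of a turn 7.16, either way. A call with a gripper value outside its range is refused whole. The fingers move at their own pace and stop on an object; "force" is the grip in N (left out, the last holds). Time passes only in rows, so rows that do not move let the fingers close. It gives the time, the measured TCP pose, the force and the opening at its end, in the units of the state.
- get_obs(): the state, without advancing time (a new reading comes with each control period).
- cams.camera(name): name is "scene" or "top" or "wrist"; returns the picture (400x640x3 uint8, blue, green, red); there is no depth.
- cams.calibration(name): a dict with "K" (3x3 intrinsics, pixels), "T" (4x4, takes a point from camera to world coordinates). Camera axes: x right, y up, looking along -z (the intrinsics and any distortion apply to the point x, -y, -z); pixel columns grow to the right and rows downward; lengths in m; the calibration is good to about 2 mm. A picture is of the moment at which its call begins: read the wrist's pose just before it. calibration takes no time and is no camera call; for the wrist camera it gives the pose at the moment of the call.
- hand_in(): hands the job in, once; it reports no verdict.
The state is a dict: "time_s": time; "qpos": joint angles; "joint_vel": joint speeds; "tau": joint torques, N m; "ee_pos": TCP position; "eef_rot": TCP orientation; "force": force on the tool from outside, world axes, zero at the start; "moment": the same for the moment, N m; "grip_width": finger opening in m.
Only numpy, scipy, OpenCV 4.12 (cv2) and the standard library are available. Lean on these libraries where they do the work, as an engineer would, in place of code of your own. Each camera call takes 0.05 s, during which the arm holds its last target.

## Working session

There is one attempt and no reset: what is moved stays moved. The work goes in short steps, Python scripts to look and compute and a tool call to move; the robot and the scene stay as the last step left them, time stands still between calls to the robot, and variables do not carry over. Pictures are saved under pics/ and viewed, and the job is handed in when it is done.

Besides the shell and the picture viewer there is one more tool, called after "Emit:" by a JSON object that holds its "fn" and its "kwargs". step_arm: Moves the arm, as the interface text tells. Its arguments: {"type":"object","properties":{"plan":{"type":"array","items":{"type":"object","properties":{"grip":{"type":"number"},"slide":{"type":"array","items":{"type":"number"}},"spin":{"type":"number"}}}},"force":{"type":"number"}},"required":["plan"]}

```bash
mkdir -p pics
python3 - <<'E'
from station import get_obs,cams
import cv2
o=get_obs()
for k,v in o.items(): print(k,v)
for n in("scene","top","wrist"):
    cv2.imwrite(f"pics/{n}0.png",cams.camera(n)); c=cams.calibration(n); print(n,c)
E
```

```text
time_s 0.0
qpos [ 1.14839962e+00  3.00477367e-01  1.52160748e+00  3.84344722e-05
  1.32070105e+00 -6.66052275e-02]
joint_vel [ 1.13834420e-03 -1.78804877e-03  7.32243702e-05  8.20967571e-04
  3.82232730e-04 -1.28145279e-03]
tau [ 2.54308634e-04 -5.31803405e+01 -3.52740884e+01  7.08354078e-02
  2.43672665e-02 -8.86278963e-05]
ee_pos [0.19146622 0.51530513 0.20487173]
eef_rot [-1.57067976e+00  1.18811603e-03  1.21499538e+00]
force [0.13238581 0.48626472 0.06895967]
moment [-0.00981197  0.0267796  -0.04041041]
grip_width 0.0938004948957616
scene {'K': array([[474.27451683,   0.        , 328.70884818],
       [  0.        , 474.27451683, 203.1784511 ],
       [  0.        ,   0.        ,   1.        ]]), 'T': array([[ 0.65224801,  0.41665778, -0.633221  , -0.03835121],
       [-0.75768076,  0.38282693, -0.5285484 , -0.38177711],
       [ 0.02219025,  0.82452401,  0.56539168,  0.64692859],
       [ 0.        ,  0.        ,  0.        ,  1.        ]])}
top {'K': array([[374.72379424,   0.        , 317.53633176],
       [  0.        , 374.72379424, 195.67883366],
       [  0.        ,   0.        ,   1.        ]]), 'T': array([[-0.02197892,  0.99461541, -0.10127739,  0.52362788],
       [-0.99972192, -0.02273082, -0.006276  ,  0.15800997],
       [-0.00854432,  0.10111129,  0.99483843,  0.91338197],
       [ 0.        ,  0.        ,  0.        ,  1.        ]])}
wrist {'K': array([[355.39402235,   0.        , 322.09800673],
       [  0.        , 355.39402235, 205.7373434 ],
       [  0.        ,   0.        ,   1.        ]]), 'T': array([[ 0.34776898, -0.91195572, -0.21770049,  0.12944717],
       [ 0.93757879,  0.33785262,  0.08247197,  0.53913138],
       [-0.0016601 , -0.23279256,  0.972525  ,  0.38480767],
       [ 0.        ,  0.        ,  0.        ,  1.        ]])}
```

View pics/scene0.png

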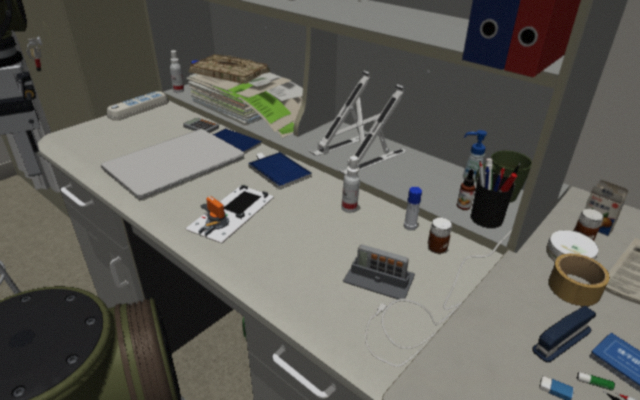

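View pics/top0.png

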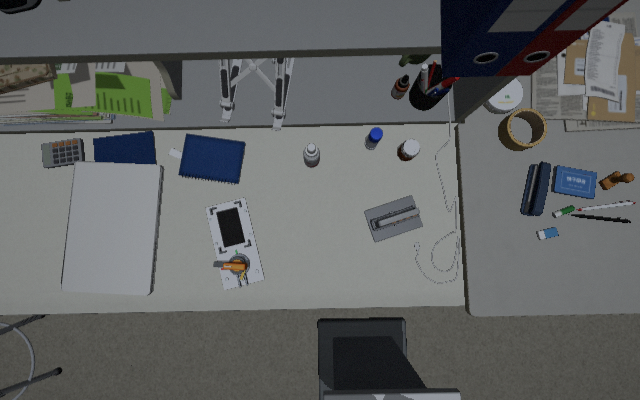

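View pics/wrist0.png

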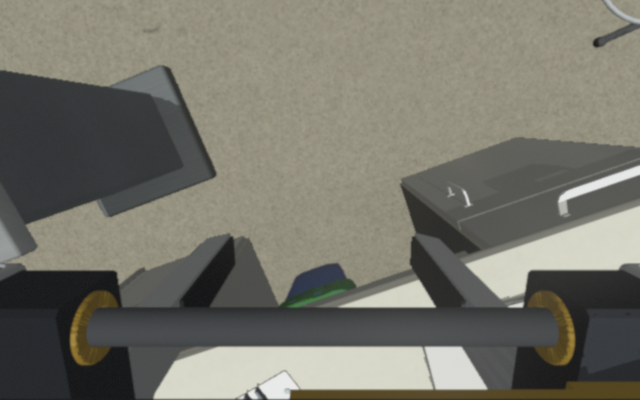

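The scene shows the holder with the calculator at top (393,217), the cradle at top (235,243) with its knob at the near end, and the bottles at the back. Next I'll look at enlarged crops.

```bash
cat > h.py <<'E'
import numpy as np,cv2
from scipy.spatial.transform import Rotation as R
def pix2w(c,uv,z):
    K,T=c['K'],c['T']; uv=np.atleast_2d(uv).astype(float)
    d=np.c_[(uv[:,0]-K[0,2])/K[0,0],-(uv[:,1]-K[1,2])/K[1,1],-np.ones(len(uv))]@T[:3,:3].T
    o=T[:3,3]; return o+d*((z-o[2])/d[:,2])[:,None]
def w2pix(c,P):
    K,T=c['K'],c['T']; p=(np.atleast_2d(P)-T[:3,3])@T[:3,:3]
    return np.c_[K[0,2]+K[0,0]*p[:,0]/-p[:,2],K[1,2]-K[1,1]*p[:,1]/-p[:,2]]
def crop(im,u0,u1,v0,v1,s,fn):
    b=cv2.resize(im[v0:v1,u0:u1],None,fx=s,fy=s,interpolation=cv2.INTER_CUBIC)
    for u in range((u0+9)//10*10,u1,10):
        cv2.line(b,((u-u0)*s,0),((u-u0)*s,6),(0,0,255),1); cv2.putText(b,str(u),((u-u0)*s,16),0,.35,(0,0,255))
    for v in range((v0+9)//10*10,v1,10):
        cv2.line(b,(0,(v-v0)*s),(6,(v-v0)*s),(0,0,255),1); cv2.putText(b,str(v),(8,(v-v0)*s+4),0,.35,(0,0,255))
    cv2.imwrite(fn,b)
E
python3 - <<'E'
from h import *
t=cv2.imread('pics/top0.png'); s=cv2.imread('pics/scene0.png')
crop(t,355,435,185,245,9,'pics/th.png'); crop(t,195,275,190,295,7,'pics/tc.png')
E
```

```text
(no output)
```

View pics/th.png

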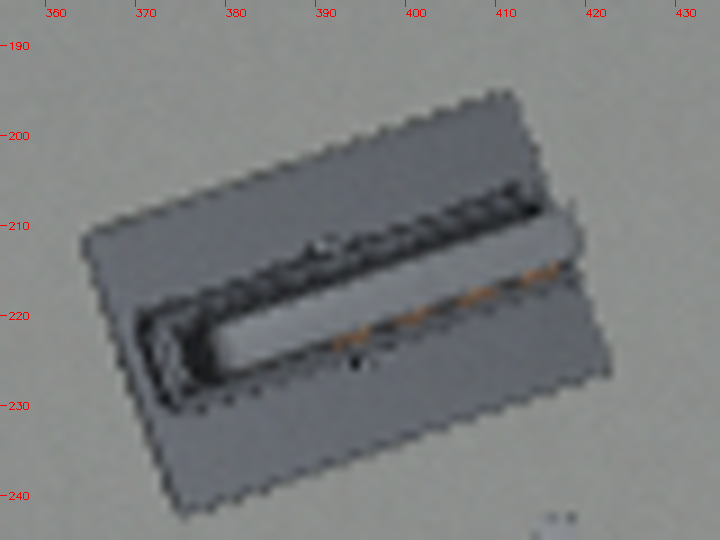

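View pics/tc.png

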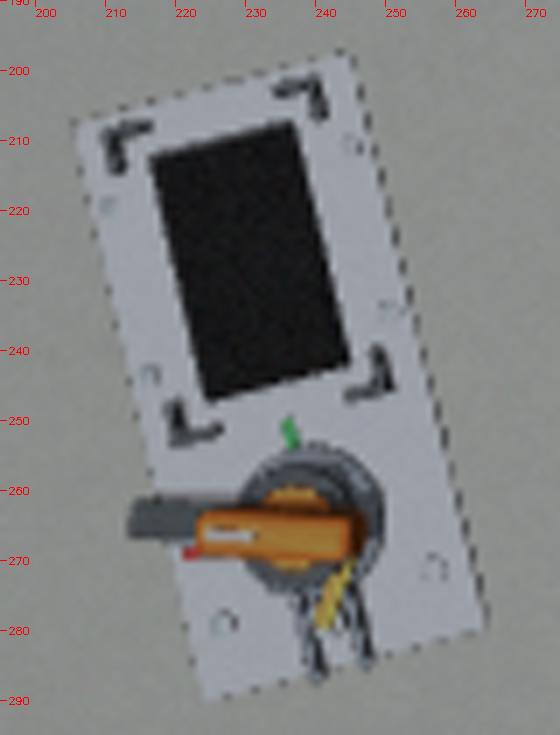

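Top crop: holder foot corners at (364,211),(411.5,195),(422,227),(375,242.5); cradle plate corners at (204.5,207.5),(243.5,197),(263.5,279.5),(223,290); knob bar centred near (234,266). I'll compute poses from these and check them in the scene camera.

Run:
```python
from h import *
from station import cams
import pickle
ct=cams.calibration('top'); cs=cams.calibration('scene')
H=pix2w(ct,[(364,211),(411.5,195),(422,227),(375,242.5)],.006)[:,:2]
C=pix2w(ct,[(204.5,207.5),(243.5,197),(263.5,279.5),(223,290)],.006)[:,:2]
def fit(loc,P):
    loc=np.array(loc);a=loc-loc.mean(0);b=P-P.mean(0)
    th=np.arctan2((a[:,0]*b[:,1]-a[:,1]*b[:,0]).sum(),(a*b).sum())
    r=np.array([[np.cos(th),-np.sin(th)],[np.sin(th),np.cos(th)]])
    t=P.mean(0)-r@loc.mean(0); print(th,t,'res',np.linalg.norm(P-loc@r.T-t,axis=1)); return th,t,r
# holder x away from robot(keys face -x = to robot)
h=fit([(.04,.062),(.04,-.062),(-.04,-.062),(-.04,.062)],H)
c=fit([(.062,.05),(.062,-.05),(-.142,-.05),(-.142,.05)],C)
print('knob',c[1]+c[2]@[-.092,0])
# checks
for w,n in((h,'holder'),(c,'cradle')):
    L=[(.04,.062),(.04,-.062),(-.04,-.062),(-.04,.062)] if n=='holder' else [(.062,.05),(.062,-.05),(-.142,-.05),(-.142,.05)]
    P=np.c_[np.array(L)@w[2].T+w[1],np.full(4,.006)]; print(n,w2pix(cs,P).round(1).tolist())
k=c[1]+c[2]@[-.092,0]; print('knob top px',w2pix(ct,[*k,.0655]),w2pix(cs,[*k,.0655]))
# calc: top edge at z=.006+.062
print(pix2w(ct,[(379,222),(417,210),(380,226.5),(418.5,213.5)],.068), 'slot',h[2]@[0,.05]+h[1],h[2]@[0,-.05]+h[1])
s=cv2.imread('pics/scene0.png')
crop(s,335,425,235,305,8,'pics/sh.png'); crop(s,180,280,175,245,7,'pics/sc.png')
crop(s,330,470,140,260,5,'pics/sb.png')
pickle.dump((h,c),open('p.pkl','wb'))
```

```text
0.29409673710229733 [ 0.55574327 -0.01754969] res [0.00131456 0.00089878 0.00259611 0.00192681]
0.2317278659350741 [0.54498603 0.37764687] res [0.0013562  0.00099409 0.00050565 0.00046631]
knob [0.45544509 0.35651819]
holder [[356.2, 254.3], [414.4, 271.9], [402.9, 298.6], [341.3, 278.7]]
cradle [[239.6, 183.5], [273.0, 194.2], [220.6, 240.1], [184.2, 226.2]]
knob top px [[232.68923942 266.36989232]] [[213.6773343  199.04937462]]
[[ 0.54705883  0.02648063  0.068     ]
 [ 0.57213223 -0.06006733  0.068     ]
 [ 0.53692925  0.02462721  0.068     ]
 [ 0.56417237 -0.0630517   0.068     ]] slot [0.5412495  0.03030353] [ 0.57023705 -0.0654029 ]
```

View pics/sh.png

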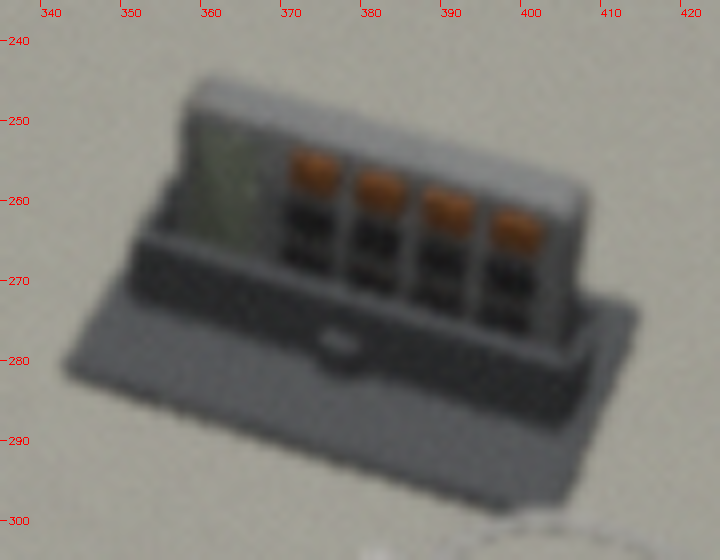

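View pics/sc.png

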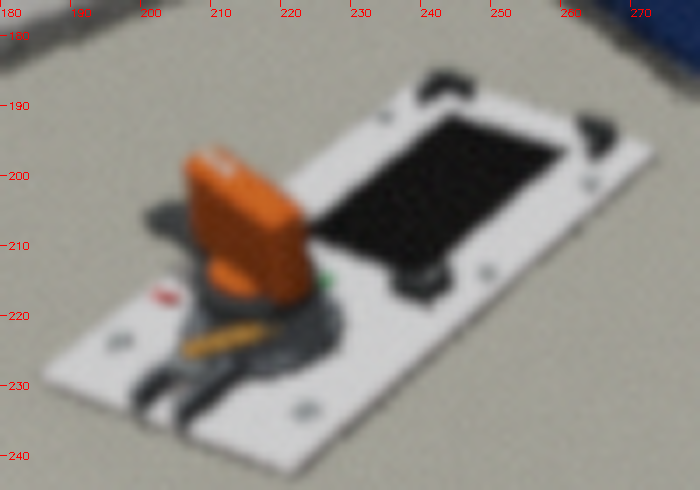

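View pics/sb.png

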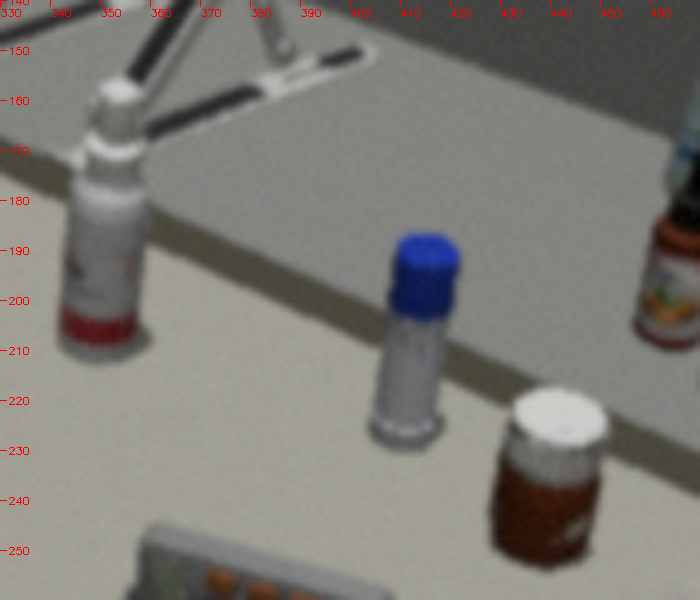

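Emit:
{"fn": "step_arm", "kwargs": {"plan": [{"grip":-1,"spin":6.6},{"grip":-1,"spin":6.6},{"grip":-1,"spin":6.6},{"grip":-1,"spin":6.6},{"grip":-1,"spin":6.6},{"grip":-1,"spin":6.6},{"grip":-1,"spin":6.6},{"grip":-1,"spin":6.6}], "force": 15}}

```text
schema error: expected keys grip, slide, spin
```

Emit:
{"fn": "step_arm", "kwargs": {"plan": [{"grip":-1,"slide":[0.0097,0,-0.0308]},{"grip":-1,"slide":[0.0097,0,-0.0308]},{"grip":-1,"slide":[0.0097,0,-0.0308]},{"grip":-1,"slide":[0.0097,0,-0.0308]},{"grip":-1,"slide":[0.0097,0,-0.0308]},{"grip":-1,"slide":[0.0097,0,-0.0308]},{"grip":-1,"slide":[0.0097,0,-0.0308]},{"grip":-1,"slide":[0.0097,0,-0.0308]},{"grip":-1,"slide":[0.0097,0,-0.0308]},{"grip":-1,"slide":[0.0097,0,-0.0308]},{"grip":-1,"slide":[0.0097,0,-0.0308]},{"grip":-1,"slide":[0.0097,0,-0.0308]},{"grip":-1,"slide":[0.0097,0,-0.0308]},{"grip":-1,"slide":[0.0097,0,-0.0308]},{"grip":-1,"slide":[0.0097,0,-0.0308]},{"grip":-1,"slide":[0.0097,0,-0.0308]},{"grip":-1,"slide":[0.0097,0,-0.0308]},{"grip":-1,"slide":[0.0097,0,-0.0308]},{"grip":-1,"slide":[0.0097,0,-0.0308]},{"grip":-1,"slide":[0.0097,0,-0.0308]}]}}

```text
schema error: expected keys grip, slide, spin
```

Emit:
{"fn": "step_arm", "kwargs": {"plan": [{"grip":-1},{"grip":-1},{"grip":-1}]}}

```text
schema error: expected keys grip, slide, spin
```

Run:
```python
from h import *
from station import cams,get_obs
o=get_obs();print(o['time_s'],o['ee_pos'],o['eef_rot'],o['force'],o['qpos'])
c=cams.calibration('wrist'); im=cams.camera('wrist'); cv2.imwrite('pics/w1.png',im); print(c['T'])
ct=cams.calibration('top')
for n,p,z in(('spray',(312,145),.14),('glue',(375,133),.1),('pill',(411,145),.066)): print(n,pix2w(ct,p,z))
```

```text
0.15 [0.19151501 0.51537676 0.20503151] [-1.57073371e+00  8.53160041e-04  1.21496875e+00] [ 0.85643194 -0.39500982  0.11055849] [ 1.14838758e+00  3.00336268e-01  1.52141273e+00  5.90070548e-06
  1.32069909e+00 -6.65826064e-02]
[[ 0.34776898 -0.91195572 -0.21770049  0.12944717]
 [ 0.93757879  0.33785262  0.08247197  0.53913138]
 [-0.0016601  -0.23279256  0.972525    0.38480767]
 [ 0.          0.          0.          1.        ]]
spray [[0.70976619 0.17217795 0.14      ]]
glue [[0.74314073 0.03272381 0.1       ]]
pill [[ 0.72210428 -0.05411582  0.066     ]]
```

View pics/w1.png

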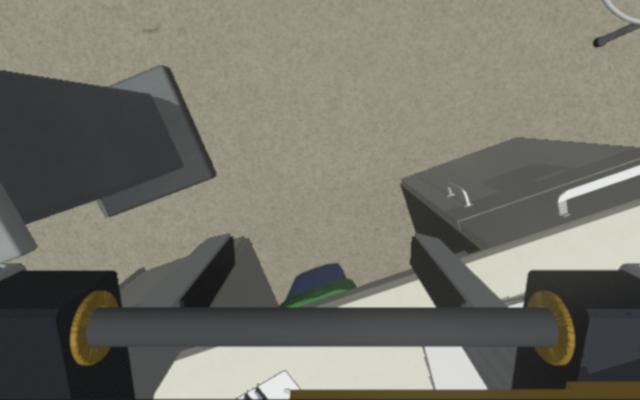

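All row keys are required, so I'm repeating the moves with full rows.

Emit:
{"fn": "step_arm", "kwargs": {"plan": [{"grip":-1,"slide":[0,0,0],"spin":6.6},{"grip":-1,"slide":[0,0,0],"spin":6.6},{"grip":-1,"slide":[0,0,0],"spin":6.6},{"grip":-1,"slide":[0,0,0],"spin":6.6},{"grip":-1,"slide":[0,0,0],"spin":6.6},{"grip":-1,"slide":[0,0,0],"spin":6.6},{"grip":-1,"slide":[0,0,0],"spin":6.6},{"grip":-1,"slide":[0,0,0],"spin":6.6}], "force": 15}}

```text
time_s: 0.87
ee_pos: [0.1915, 0.5155, 0.2053]
eef_rot: [-1.571, 0.0, 0.288]
force: [-0.8, -0.3, -0.4]
grip_width: 0.0939
```

Emit:
{"fn": "step_arm", "kwargs": {"plan": [{"grip":-1,"slide":[0.0097,0,-0.0308],"spin":0},{"grip":-1,"slide":[0.0097,0,-0.0308],"spin":0},{"grip":-1,"slide":[0.0097,0,-0.0308],"spin":0},{"grip":-1,"slide":[0.0097,0,-0.0308],"spin":0},{"grip":-1,"slide":[0.0097,0,-0.0308],"spin":0},{"grip":-1,"slide":[0.0097,0,-0.0308],"spin":0},{"grip":-1,"slide":[0.0097,0,-0.0308],"spin":0},{"grip":-1,"slide":[0.0097,0,-0.0308],"spin":0},{"grip":-1,"slide":[0.0097,0,-0.0308],"spin":0},{"grip":-1,"slide":[0.0097,0,-0.0308],"spin":0},{"grip":-1,"slide":[0.0097,0,-0.0308],"spin":0},{"grip":-1,"slide":[0.0097,0,-0.0308],"spin":0},{"grip":-1,"slide":[0.0097,0,-0.0308],"spin":0},{"grip":-1,"slide":[0.0097,0,-0.0308],"spin":0},{"grip":-1,"slide":[0.0097,0,-0.0308],"spin":0},{"grip":-1,"slide":[0.0097,0,-0.0308],"spin":0},{"grip":-1,"slide":[0.0097,0,-0.0308],"spin":0},{"grip":-1,"slide":[0.0097,0,-0.0308],"spin":0},{"grip":-1,"slide":[0.0097,0,-0.0308],"spin":0},{"grip":-1,"slide":[0.0097,0,-0.0308],"spin":0}]}}

```text
time_s: 2.53
ee_pos: [0.5561, -0.0195, 0.2053]
eef_rot: [-1.571, 0.0, 0.293]
force: [-0.6, 0.1, 0.0]
grip_width: 0.0939
```

Emit:
{"fn": "step_arm", "kwargs": {"plan": [{"grip":-1,"slide":[0,0,0],"spin":0},{"grip":-1,"slide":[0,0,0],"spin":0},{"grip":-1,"slide":[0,0,0],"spin":0}]}}

```text
time_s: 2.78
ee_pos: [0.5551, -0.0176, 0.2052]
eef_rot: [-1.57, 0.001, 0.293]
force: [-0.5, 0.5, 0.2]
grip_width: 0.094
```

Run:
```python
from h import *
from station import cams,get_obs
o=get_obs();print(o['time_s'],o['ee_pos'],o['eef_rot'],o['force'],o['qpos'])
c=cams.calibration('wrist'); im=cams.camera('wrist'); cv2.imwrite('pics/w1.png',im); print(c['T'])
```

```text
2.7833 [ 0.55511169 -0.01762839  0.20515093] [-1.57038896e+00  6.30345466e-04  2.93360583e-01] [-0.47479511  0.51011685  0.18755002] [-9.77596128e-02  3.12604622e-01  1.50515612e+00  1.40543845e-04
  1.32456996e+00 -3.91154374e-01]
[[ 9.57109308e-01 -2.81925083e-01 -6.67833766e-02  5.36555868e-01]
 [ 2.89726098e-01  9.30737370e-01  2.23129417e-01  4.67503341e-02]
 [-7.47995114e-04 -2.32908129e-01  9.72498454e-01  3.84964095e-01]
 [ 0.00000000e+00  0.00000000e+00  0.00000000e+00  1.00000000e+00]]
```

View pics/w1.png

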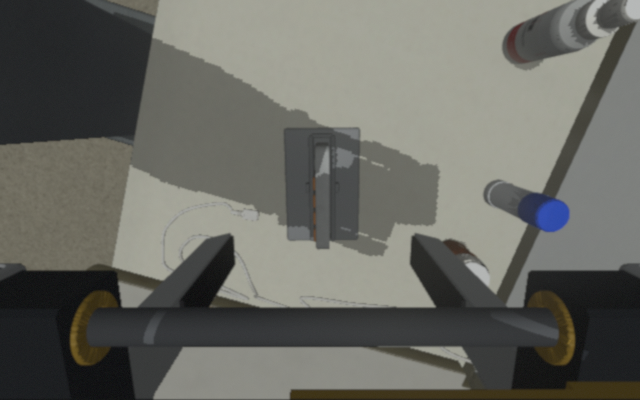

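Run:
```python
from h import *
crop(cv2.imread('pics/w1.png'),275,370,120,255,4,'pics/w1c.png')
from station import cams
c=cams.calibration('wrist')
import pickle
h,_=pickle.load(open('p.pkl','rb'))
def L(x,y,z): return [*(h[2]@[x,y]+h[1]),z]
print(w2pix(c,[L(.04,.062,.006),L(-.04,.062,.006),L(-.04,-.062,.006),L(.04,-.062,.006)]).round(1))
print(w2pix(c,[L(.0065,.049,.068),L(-.0065,.049,.068),L(-.0065,-.049,.068),L(.0065,-.049,.068)]).round(1))
```

```text
[[360.5 126. ]
 [283.6 126. ]
 [286.3 239.2]
 [357.6 239.2]]
[[329.4 142.2]
 [314.6 142.2]
 [315.  247.4]
 [328.8 247.4]]
```

View pics/w1c.png

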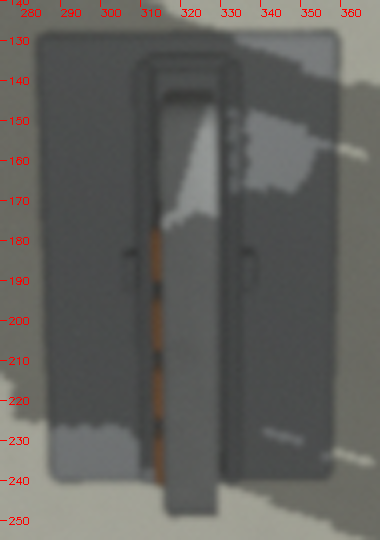

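Wrist crop: the foot spans 284–359 px and the slab 315–328 px with keys to 313, all within 1–2 px of prediction. I'm descending to grasp.

Emit:
{"fn": "step_arm", "kwargs": {"plan": [{"grip":-0.5,"slide":[0,0.021,0],"spin":0},{"grip":-0.5,"slide":[0,0.021,0],"spin":0},{"grip":-0.5,"slide":[0,0.021,0],"spin":0},{"grip":-0.5,"slide":[0,0.021,0],"spin":0},{"grip":-0.5,"slide":[0,0.021,0],"spin":0},{"grip":-0.5,"slide":[0,0.021,0],"spin":0},{"grip":-0.5,"slide":[0,0.021,0],"spin":0},{"grip":-0.5,"slide":[0,0.021,0],"spin":0},{"grip":-0.3,"slide":[0,0,0],"spin":0},{"grip":0.2,"slide":[0,0,0],"spin":0},{"grip":0.4,"slide":[0,0,0],"spin":0},{"grip":0.5,"slide":[0,0,0],"spin":0}], "force": 15}}

```text
time_s: 3.83
ee_pos: [0.5562, -0.0177, 0.0391]
eef_rot: [-1.572, -0.002, 0.294]
force: [0.0, 0.2, 0.6]
grip_width: 0.0471
```

Emit:
{"fn": "step_arm", "kwargs": {"plan": [{"grip":0.6,"slide":[0,0,0],"spin":0},{"grip":0.7,"slide":[0,0,0],"spin":0},{"grip":0.8,"slide":[0,0,0],"spin":0},{"grip":1,"slide":[0,0,0],"spin":0},{"grip":1,"slide":[0,0,0],"spin":0}]}}

```text
time_s: 4.25
ee_pos: [0.5555, -0.018, 0.0375]
eef_rot: [-1.571, -0.0, 0.293]
force: [-2.3, 0.4, -0.0]
grip_width: 0.0139
```

Emit:
{"fn": "step_arm", "kwargs": {"plan": [{"grip":1,"slide":[0,-0.008,0],"spin":0},{"grip":1,"slide":[0,-0.015,0],"spin":0},{"grip":1,"slide":[0,-0.015,0],"spin":0},{"grip":1,"slide":[0,-0.015,0],"spin":0},{"grip":1,"slide":[0,-0.007,0],"spin":0},{"grip":1,"slide":[-0.0018,0,0.02],"spin":0},{"grip":1,"slide":[-0.0018,0,0.02],"spin":0},{"grip":1,"slide":[-0.0018,0,0.02],"spin":0},{"grip":1,"slide":[-0.0018,0,0.02],"spin":0},{"grip":1,"slide":[-0.0018,0,0.02],"spin":0},{"grip":1,"slide":[-0.0018,0,0.02],"spin":0},{"grip":1,"slide":[-0.0018,0,0.02],"spin":0},{"grip":1,"slide":[-0.0018,0,0.02],"spin":0},{"grip":1,"slide":[-0.0018,0,0.02],"spin":0},{"grip":1,"slide":[-0.0018,0,0.02],"spin":0},{"grip":1,"slide":[0,0,0],"spin":0},{"grip":1,"slide":[0,0,0],"spin":0}]}}

```text
time_s: 5.67
ee_pos: [0.4802, 0.1687, 0.0975]
eef_rot: [-1.571, 0.0, 0.295]
force: [0.3, -0.1, -0.6]
grip_width: 0.013
```

Run:
```python
from h import *
from station import cams,get_obs
o=get_obs();print(o['time_s'],o['ee_pos'],o['grip_width'],o['force'])
im=cams.camera('scene'); cv2.imwrite('pics/s2.png',im); crop(im,260,400,140,300,5,'pics/s2c.png')
```

```text
5.6667 [0.4801558  0.1686932  0.09749303] 0.012985701279534405 [ 0.30079058 -0.06947199 -0.57101406]
```

View pics/s2.png

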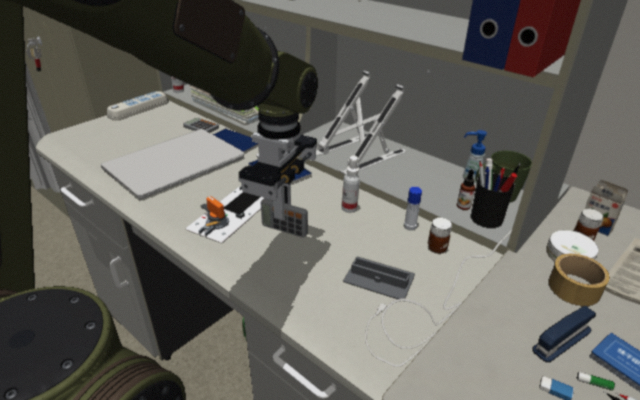

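The calculator is held upright at scene (290,218). I'm lowering it to stand on the desk.

Emit:
{"fn": "step_arm", "kwargs": {"plan": [{"grip":1,"slide":[0,0.015,0],"spin":0},{"grip":1,"slide":[0,0.015,0],"spin":0},{"grip":1,"slide":[0,0.015,0],"spin":0},{"grip":1,"slide":[0,0.01,0],"spin":0},{"grip":1,"slide":[0,0.005,0],"spin":0},{"grip":1,"slide":[0,0.003,0],"spin":0},{"grip":1,"slide":[0,0.0015,0],"spin":0},{"grip":1,"slide":[0,0,0],"spin":0},{"grip":1,"slide":[0,0,0],"spin":0}]}}

```text
time_s: 6.47
ee_pos: [0.4808, 0.1683, 0.0335]
eef_rot: [-1.571, -0.001, 0.293]
force: [0.8, -0.1, -2.0]
grip_width: 0.0132
```

Emit:
{"fn": "step_arm", "kwargs": {"plan": [{"grip":1,"slide":[0,0.001,0],"spin":0},{"grip":1,"slide":[0,0.001,0],"spin":0},{"grip":1,"slide":[0,0,0],"spin":0}]}}

```text
time_s: 6.72
ee_pos: [0.4808, 0.1684, 0.0315]
eef_rot: [-1.571, -0.001, 0.294]
force: [-1.6, -0.5, 4.8]
grip_width: 0.0126
```

Contact with the desk (about 5 N up). Opening gently, then rising a little.

Emit:
{"fn": "step_arm", "kwargs": {"plan": [{"grip":0.7,"slide":[0,0,0],"spin":0},{"grip":0.6,"slide":[0,0,0],"spin":0},{"grip":0.5,"slide":[0,0,0],"spin":0},{"grip":0.4,"slide":[0,0,0],"spin":0},{"grip":0.3,"slide":[0,0,0],"spin":0},{"grip":0.25,"slide":[0,0,0],"spin":0},{"grip":0.25,"slide":[0,-0.007,0],"spin":0},{"grip":0.25,"slide":[0,-0.005,0],"spin":0},{"grip":0.25,"slide":[0,0,0],"spin":0}]}}

```text
time_s: 7.47
ee_pos: [0.4811, 0.1684, 0.0443]
eef_rot: [-1.571, -0.002, 0.293]
force: [-0.0, 0.5, 0.9]
grip_width: 0.0353
```

Run:
```python
from h import *
from station import cams,get_obs
o=get_obs();print(o['time_s'],o['ee_pos'],o['grip_width'],o['force'])
im=cams.camera('scene'); crop(im,240,340,150,260,6,'pics/s3c.png')
im=cams.camera('wrist'); cv2.imwrite('pics/w3.png',im)
```

```text
7.4667 [0.48105152 0.16842215 0.04431747] 0.03530561633237469 [-0.01667076  0.47266197  0.91665704]
```

View pics/s3c.png

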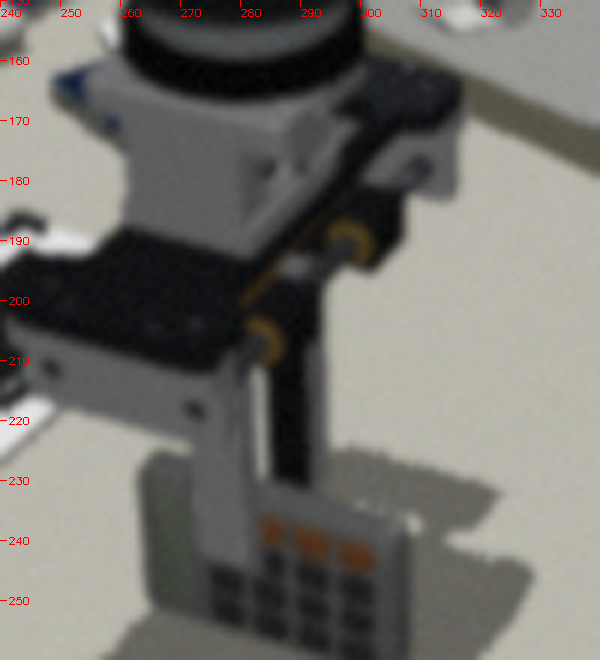

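View pics/w3.png

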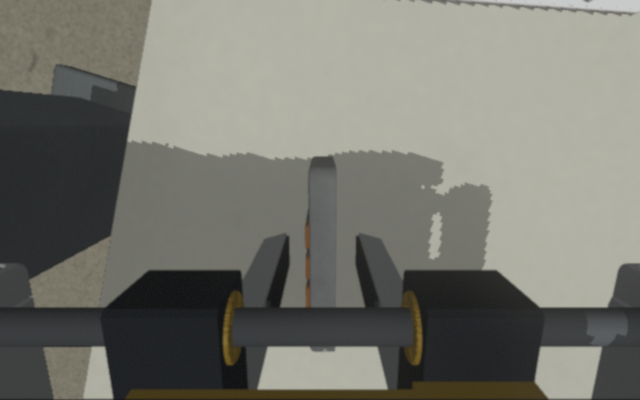

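The calculator stands upright with its keys at −x (wrist image x≈305–335). I'm narrowing the jaws and pushing the top slowly towards +x so it leans on the back finger.

Emit:
{"fn": "step_arm", "kwargs": {"plan": [{"grip":0.35,"slide":[0,0,0],"spin":0},{"grip":0.45,"slide":[0,0,0],"spin":0},{"grip":0.5,"slide":[0,0,0],"spin":0},{"grip":0.5,"slide":[0.002,0,0],"spin":0},{"grip":0.5,"slide":[0.002,0,0],"spin":0},{"grip":0.5,"slide":[0.002,0,0],"spin":0},{"grip":0.5,"slide":[0.002,0,0],"spin":0},{"grip":0.5,"slide":[0.002,0,0],"spin":0},{"grip":0.5,"slide":[0.002,0,0],"spin":0},{"grip":0.5,"slide":[0.002,0,0],"spin":0},{"grip":0.5,"slide":[0.002,0,0],"spin":0},{"grip":0.5,"slide":[0,0,0],"spin":0},{"grip":0.5,"slide":[0,0,0],"spin":0}]}}

```text
time_s: 8.65
ee_pos: [0.4958, 0.1729, 0.0429]
eef_rot: [-1.571, 0.0, 0.293]
force: [1.0, -0.1, 0.4]
grip_width: 0.0235
```

```bash
cat > look.py <<'E'
from h import *
from station import cams,get_obs
import sys
o=get_obs();print(o['time_s'],o['ee_pos'],o['eef_rot'][2],o['grip_width'],o['force'])
a=cams.camera('scene'); b=cams.camera('wrist'); n=sys.argv[1]
u0,u1,v0,v1=map(int,sys.argv[2:6]) if len(sys.argv)>5 else (240,340,150,260)
A=cv2.resize(a[v0:v1,u0:u1],(int(400*(u1-u0)/(v1-v0)),400),interpolation=cv2.INTER_CUBIC)
B=b[100:400,180:460]; B=cv2.resize(B,(373,400)); cv2.imwrite(f'pics/{n}.png',np.hstack([A,B])); cv2.imwrite(f'pics/{n}_w.png',b)
E
python3 look.py a1
```

```text
8.65 [0.49575261 0.17287978 0.04288753] 0.29345449941888857 0.023495944710046106 [ 1.01591222 -0.13137331  0.41632435]
```

View pics/a1.png

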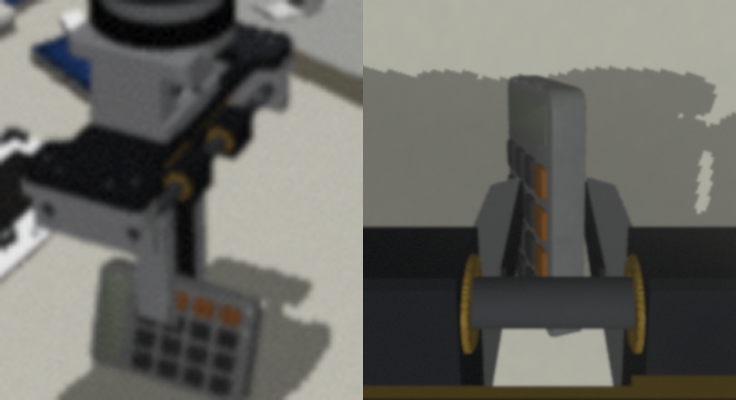

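It leans away from the robot, with its top edge against the back finger. Next the front finger moves back while the back finger stays where it is.

Emit:
{"fn": "step_arm", "kwargs": {"plan": [{"grip":0.44,"slide":[-0.0012,0,0],"spin":0},{"grip":0.38,"slide":[-0.0014,0,0],"spin":0},{"grip":0.32,"slide":[-0.0014,0,0],"spin":0},{"grip":0.26,"slide":[-0.0014,0,0],"spin":0},{"grip":0.2,"slide":[-0.0014,0,0],"spin":0},{"grip":0.14,"slide":[-0.0014,0,0],"spin":0},{"grip":0.14,"slide":[0,0,0],"spin":0}]}}

```text
time_s: 9.33
ee_pos: [0.4876, 0.1704, 0.043]
eef_rot: [-1.571, 0.0, 0.294]
force: [0.1, -0.0, -0.1]
grip_width: 0.0403
```

```bash
python3 look.py a2
```

```text
9.3333 [0.48763128 0.1704437  0.04295782] 0.29351540872911075 0.04029634386307618 [ 0.13735561 -0.0365797  -0.14348045]
```

View pics/a2.png

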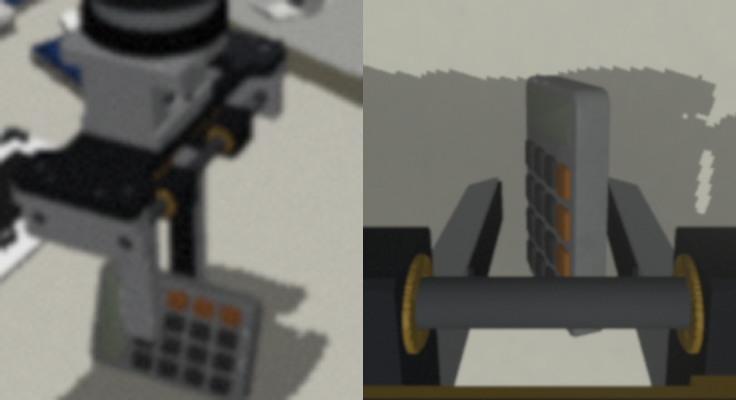

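Emit:
{"fn": "step_arm", "kwargs": {"plan": [{"grip":0.12,"slide":[0,0.006,0],"spin":0},{"grip":0.1,"slide":[0,0.006,0],"spin":0},{"grip":0.1,"slide":[0,0.006,0],"spin":0},{"grip":0.1,"slide":[0,0.006,0],"spin":0},{"grip":0.1,"slide":[0,0.006,0],"spin":0},{"grip":0.1,"slide":[0,0.004,0],"spin":0},{"grip":0.1,"slide":[0,0,0],"spin":0}]}}

```text
time_s: 10.02
ee_pos: [0.4873, 0.1703, 0.0078]
eef_rot: [-1.571, 0.002, 0.293]
force: [-0.6, 0.4, -0.0]
grip_width: 0.0426
```

```bash
python3 look.py a3
```

```text
10.0167 [0.48734576 0.17033709 0.0078362 ] 0.2933981931384335 0.0426055872033184 [-0.60822576  0.39521563 -0.01591284]
```

View pics/a3.png

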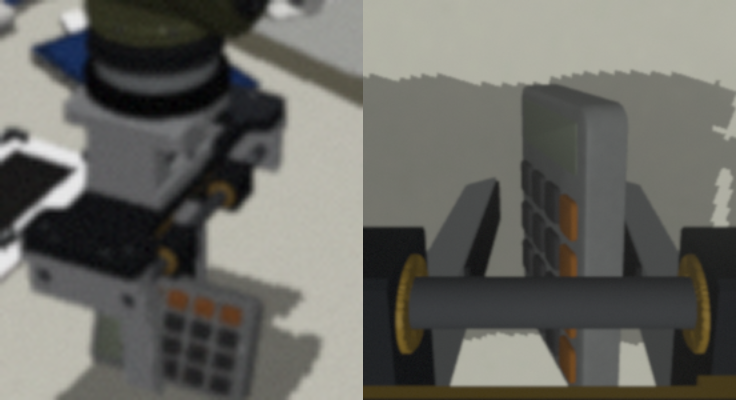

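Opening slowly while following with +x, so the back finger lets the top down.

Emit:
{"fn": "step_arm", "kwargs": {"plan": [{"grip":0.05,"slide":[0.0012,0,0],"spin":0},{"grip":0.0,"slide":[0.0012,0,0],"spin":0},{"grip":-0.05,"slide":[0.0012,0,0],"spin":0},{"grip":-0.1,"slide":[0.0012,0,0],"spin":0},{"grip":-0.15,"slide":[0.0012,0,0],"spin":0},{"grip":-0.2,"slide":[0.0012,0,0],"spin":0},{"grip":-0.25,"slide":[0.0012,0,0],"spin":0},{"grip":-0.3,"slide":[0.0012,0,0],"spin":0},{"grip":-0.35,"slide":[0.0012,0,0],"spin":0},{"grip":-0.4,"slide":[0.0012,0,0],"spin":0}]}}

```text
time_s: 10.95
ee_pos: [0.4995, 0.174, 0.0089]
eef_rot: [-1.571, -0.0, 0.293]
force: [0.9, 0.2, -0.3]
grip_width: 0.0647
```

```bash
python3 look.py a4
```

```text
10.95 [0.49947444 0.1740115  0.00894247] 0.29349341204809765 0.06468337035678004 [ 0.90710989  0.18674316 -0.26474511]
```

View pics/a4.png

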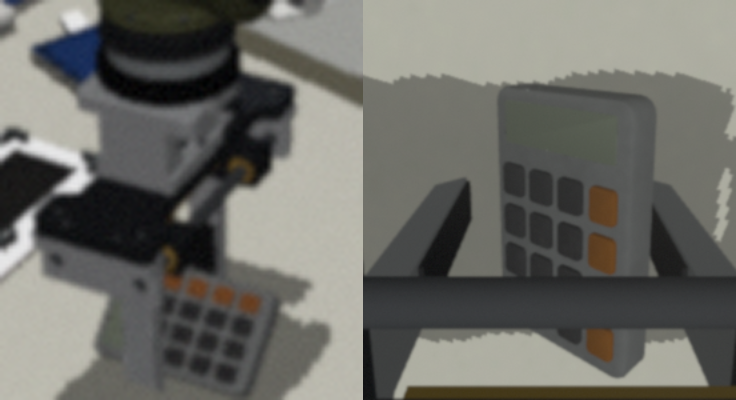

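Working as planned, so I'm continuing.

Emit:
{"fn": "step_arm", "kwargs": {"plan": [{"grip":-0.45,"slide":[0.0012,0,0],"spin":0},{"grip":-0.5,"slide":[0.0012,0,0],"spin":0},{"grip":-0.55,"slide":[0.0012,0,0],"spin":0},{"grip":-0.6,"slide":[0.0012,0,0],"spin":0},{"grip":-0.65,"slide":[0.0012,0,0],"spin":0},{"grip":-0.7,"slide":[0.0012,0,0],"spin":0},{"grip":-0.75,"slide":[0.0012,0,0],"spin":0},{"grip":-0.8,"slide":[0.0012,0,0],"spin":0},{"grip":-0.85,"slide":[0.0012,0,0],"spin":0},{"grip":-0.9,"slide":[0.0012,0,0],"spin":0},{"grip":-0.95,"slide":[0.0012,0,0],"spin":0},{"grip":-1,"slide":[0.0012,0,0],"spin":0},{"grip":-1,"slide":[0,0,0],"spin":0}]}}

```text
time_s: 12.13
ee_pos: [0.5133, 0.1782, 0.0089]
eef_rot: [-1.571, -0.0, 0.293]
force: [-0.3, 0.6, -0.8]
grip_width: 0.0938
```

```bash
python3 look.py a5
```

```text
12.1333 [0.51332745 0.17816645 0.00894918] 0.29344490195002526 0.09380768485076807 [-0.28499186  0.64286631 -0.76335059]
```

View pics/a5.png

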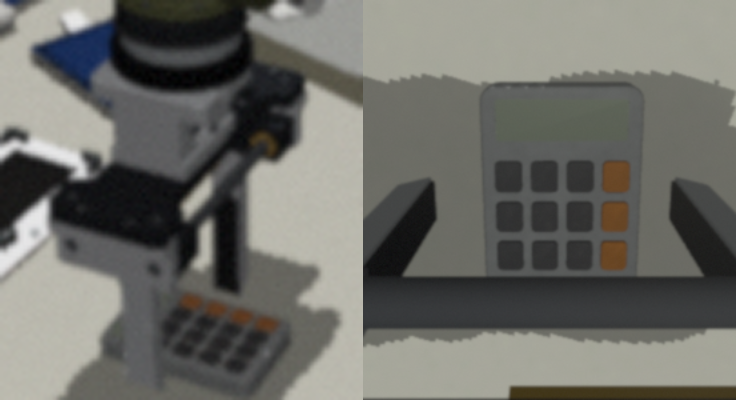

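It lies flat on its back, keys up, touching nothing. I'm measuring where it is.

Run:
```python
from h import *
from station import cams,get_obs
im=cv2.imread('pics/a5_w.png'); crop(im,240,420,150,330,4,'pics/a5c.png')
```

```text
(no output)
```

View pics/a5c.png

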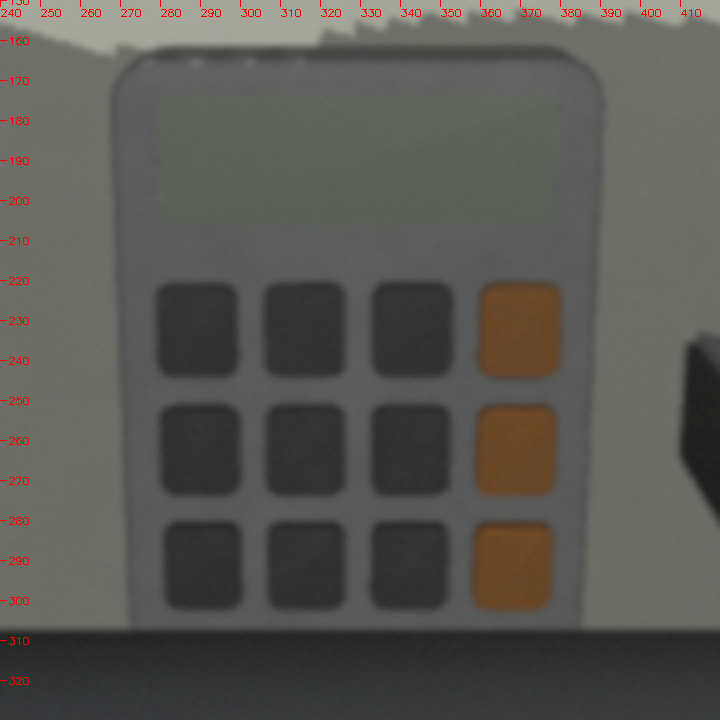

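Run:
```python
from h import *
from station import cams,get_obs
c=cams.calibration('wrist');o=get_obs();p=o['ee_pos'];y=o['eef_rot'][2]
r=np.array([[np.cos(y),np.sin(y)],[-np.sin(y),np.cos(y)]])
P=pix2w(c,[(268.5,178),(272.5,305),(390.5,178),(385.5,305),(330,165.5)],.013)[:,:2]
print(((P-p[:2])@r.T).round(4))
```

```text
[[-0.026   0.0391]
 [-0.0262 -0.0307]
 [ 0.0349  0.0392]
 [ 0.0353 -0.0307]
 [ 0.0047  0.0454]]
```

Calculator centre sits at tool x +4.5 mm, z −3.5 mm, and is aligned. I'm recentring, lowering a bit and gripping at 15 N.

Emit:
{"fn": "step_arm", "kwargs": {"plan": [{"grip":-1,"slide":[0.0025,0.002,-0.002],"spin":0},{"grip":-1,"slide":[0.002,0.002,-0.0015],"spin":0},{"grip":-0.8,"slide":[0,0.002,0],"spin":0},{"grip":-0.6,"slide":[0,0,0],"spin":0},{"grip":-0.5,"slide":[0,0,0],"spin":0},{"grip":-0.4,"slide":[0,0,0],"spin":0},{"grip":-0.3,"slide":[0,0,0],"spin":0},{"grip":0,"slide":[0,0,0],"spin":0},{"grip":0.3,"slide":[0,0,0],"spin":0},{"grip":1,"slide":[0,0,0],"spin":0},{"grip":1,"slide":[0,0,0],"spin":0},{"grip":1,"slide":[0,0,0],"spin":0}], "force": 15}}

```text
time_s: 13.23
ee_pos: [0.5185, 0.1761, 0.003]
eef_rot: [-1.571, -0.0, 0.293]
force: [-1.5, 0.1, 0.6]
grip_width: 0.062
```

Emit:
{"fn": "step_arm", "kwargs": {"plan": [{"grip":1,"slide":[0,-0.01,0],"spin":0},{"grip":1,"slide":[0,-0.02,0],"spin":0},{"grip":1,"slide":[0,-0.025,0],"spin":0},{"grip":1,"slide":[0,-0.025,0],"spin":0},{"grip":1,"slide":[0,-0.02,0],"spin":0},{"grip":1,"slide":[0,0,0],"spin":-6.65},{"grip":1,"slide":[0,0,0],"spin":-6.65},{"grip":1,"slide":[0,0,0],"spin":-6.65},{"grip":1,"slide":[0,0,0],"spin":-6.65},{"grip":1,"slide":[0,0,0],"spin":-6.65},{"grip":1,"slide":[0,0,0],"spin":-6.65},{"grip":1,"slide":[0,0,0],"spin":-6.65},{"grip":1,"slide":[0,0,0],"spin":-6.65},{"grip":1,"slide":[0,0,0],"spin":-6.65},{"grip":1,"slide":[0,0,0],"spin":-6.65},{"grip":1,"slide":[0,0,0],"spin":-6.65},{"grip":1,"slide":[0,0,0],"spin":-6.65},{"grip":1,"slide":[0,0,0],"spin":-6.65},{"grip":1,"slide":[0,0,0],"spin":0},{"grip":1,"slide":[0,0,0],"spin":0}]}}

```text
time_s: 14.9
ee_pos: [0.5185, 0.1761, 0.1034]
eef_rot: [-1.571, -0.0, 1.799]
force: [0.3, -1.0, -0.9]
grip_width: 0.062
```

Emit:
{"fn": "step_arm", "kwargs": {"plan": [{"grip":1,"slide":[0.018,0,-0.0144],"spin":0},{"grip":1,"slide":[0.018,0,-0.0144],"spin":0},{"grip":1,"slide":[0.018,0,-0.0144],"spin":0},{"grip":1,"slide":[0.018,0,-0.0144],"spin":0},{"grip":1,"slide":[0.018,0,-0.0144],"spin":0},{"grip":1,"slide":[0,0,0],"spin":0},{"grip":1,"slide":[0,0,0],"spin":0},{"grip":1,"slide":[0,0,0],"spin":0}]}}

```text
time_s: 15.57
ee_pos: [0.5676, 0.2797, 0.1028]
eef_rot: [-1.57, 0.0, 1.8]
force: [-0.3, 0.0, -0.7]
grip_width: 0.0619
```

```bash
python3 look.py a6 170 330 130 270
python3 - <<'E'
from h import *
from station import cams
import pickle
c=cams.calibration('wrist');_,cr=pickle.load(open('p.pkl','rb'))
L=np.array([(.062,.05),(.062,-.05),(-.142,-.05),(-.142,.05)])
print(w2pix(c,np.c_[L@cr[2].T+cr[1],np.full(4,.006)]).round(1).tolist())
# dark patch & calc check
E
```

```text
15.5667 [0.56758723 0.2797484  0.10283621] 1.8000030346624212 0.061851281683424165 [-0.27173679  0.02469919 -0.68984186]
[[501.6, 277.8], [382.7, 278.0], [393.6, 11.5], [534.9, 11.2]]
```

View pics/a6.png

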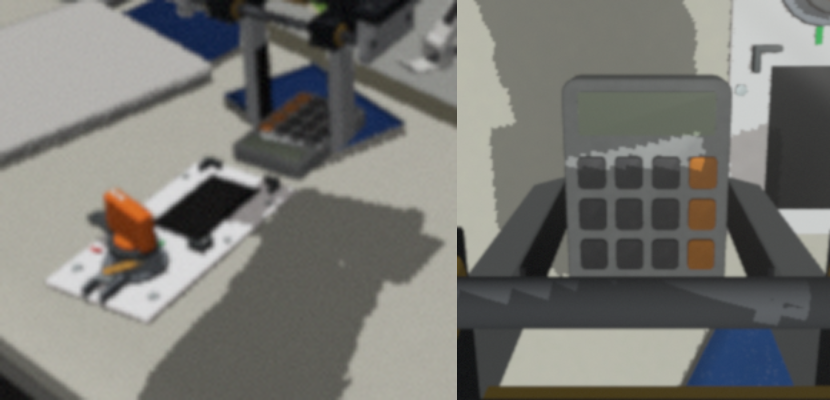

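View pics/a6_w.png

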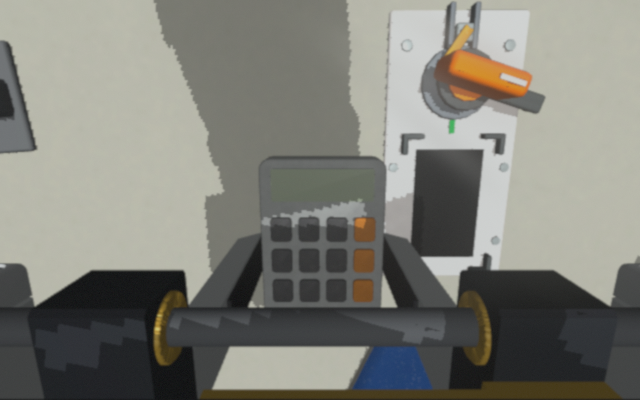

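Run:
```python
from h import *
im=cv2.imread('pics/a6_w.png'); crop(im,375,555,0,140,4,'pics/b1.png'); crop(im,375,525,125,285,4,'pics/b2.png')
```

```text
(no output)
```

View pics/b1.png

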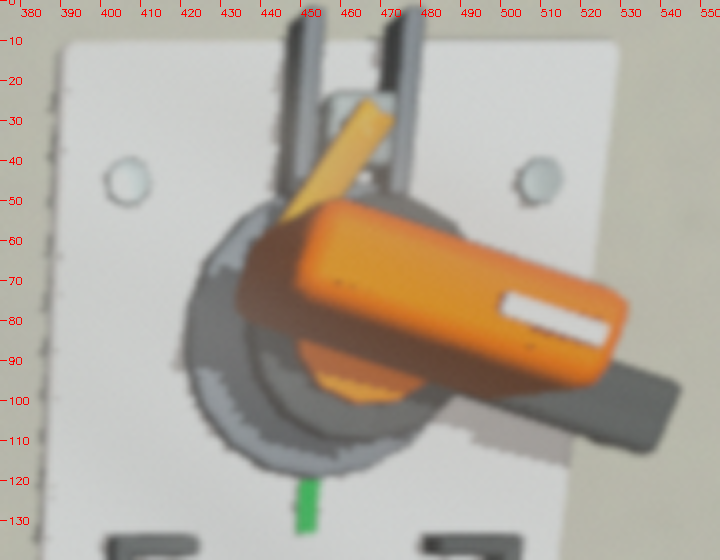

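View pics/b2.png

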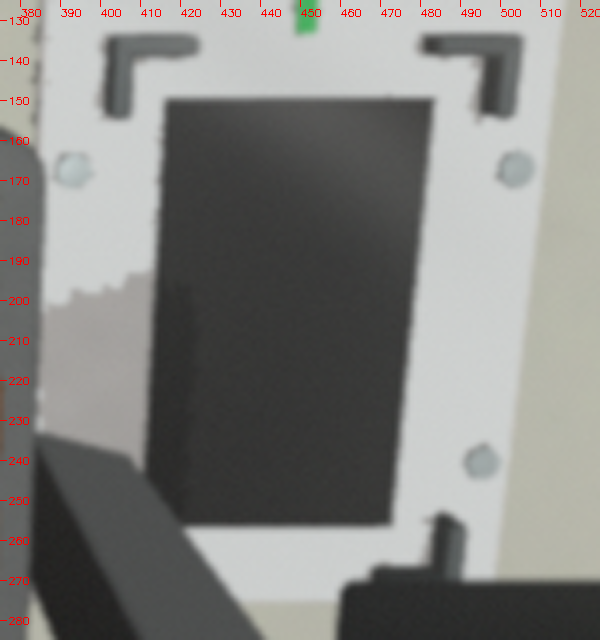

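Run:
```python
from h import *
from station import cams,get_obs
import pickle
c=cams.calibration('wrist');_,cr=pickle.load(open('p.pkl','rb'))
def loc(uv,z): return ((pix2w(c,uv,z)[:,:2]-cr[1])@cr[2]).round(4).tolist()
print('near corners exp -.142,±.05',loc([(529.5,10.5),(391,10.5)],.006))
print('right edge exp y=.05',loc([(517,138),(497,270),(505,235)],.006))
print('left edge exp y=-.05',loc([(388,80),(386,130)],.006))
print('far edge exp x=.062',loc([(430,275),(400,275)],.006))
print('bracket tops',loc([(403,134),(505.5,134),(490,265)],.015))
print('inner edges x=-.052',loc([(420,139.5),(480,139.5)],.015),'y',loc([(408,150),(497,150)],.015))
print('pad',loc([(416,150),(483.5,150),(472.5,256.5)],.006))
# calculator in hand
o=get_obs();p=o['ee_pos'];y=o['eef_rot'][2]
im=cv2.imread('pics/a6_w.png');crop(im,240,400,145,320,4,'pics/b3.png')
print(p,y)
```

```text
near corners exp -.142,±.05 [[-0.1424, 0.0461], [-0.1426, -0.0519]]
right edge exp y=.05 [[-0.0537, 0.0484], [0.0549, 0.0454], [0.0242, 0.0484]]
left edge exp y=-.05 [[-0.096, -0.0521], [-0.0598, -0.0521]]
far edge exp x=.062 [[0.0594, -0.0104], [0.0593, -0.0356]]
bracket tops [[-0.0572, -0.041], [-0.057, 0.0347], [0.0466, 0.0345]]
inner edges x=-.052 [[-0.0531, -0.0282], [-0.0531, 0.0163]] y [[-0.0454, -0.0367], [-0.0453, 0.0298]]
pad [[-0.0447, -0.0283], [-0.0446, 0.0237], [0.0429, 0.0237]]
[0.56771912 0.27946287 0.10311577] 1.8003230721571528
```

View pics/b3.png

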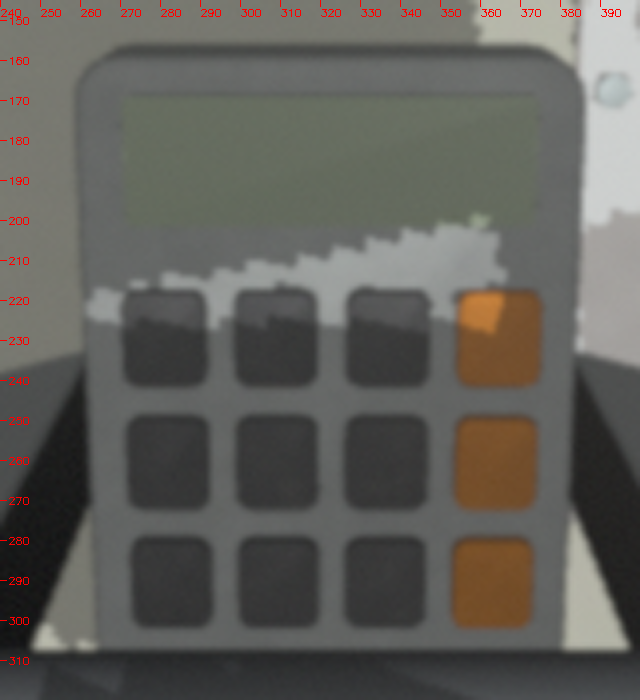

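Run:
```python
from h import *
from station import cams,get_obs
c=cams.calibration('wrist');o=get_obs();p=o['ee_pos'];y=o['eef_rot'][2]
r=np.array([[np.cos(y),np.sin(y)],[-np.sin(y),np.cos(y)]])
P=pix2w(c,[(259.5,170),(263.5,280),(386,170),(382,280),(330,158.5)],.113)[:,:2]
print(((P-p[:2])@r.T).round(4))
```

```text
[[-0.0301  0.0433]
 [-0.0303 -0.0138]
 [ 0.0306  0.0433]
 [ 0.031  -0.0138]
 [ 0.0037  0.0488]]
```

The in-hand calculator reads as centred (0.3 mm), so I trust the wrist view of the cradle: bed centre ≈ (0.5446, 0.375). I'm moving above it.

Emit:
{"fn": "step_arm", "kwargs": {"plan": [{"grip":1,"slide":[0.0196,0,0.0002],"spin":0},{"grip":1,"slide":[0.0196,0,0.0002],"spin":0},{"grip":1,"slide":[0.0196,0,0.0002],"spin":0},{"grip":1,"slide":[0.0196,0,0.0002],"spin":0},{"grip":1,"slide":[0.0196,0,0],"spin":0},{"grip":1,"slide":[0,0.02,0],"spin":-0.15},{"grip":1,"slide":[0,0.02,0],"spin":0},{"grip":1,"slide":[0,0.015,0],"spin":0},{"grip":1,"slide":[0,0.01,0],"spin":0},{"grip":1,"slide":[0,0,0],"spin":0},{"grip":1,"slide":[0,0,0],"spin":0}]}}

```text
time_s: 16.58
ee_pos: [0.5448, 0.3751, 0.0383]
eef_rot: [-1.571, 0.0, 1.804]
force: [0.3, -0.3, 0.4]
grip_width: 0.0617
```

```bash
python3 look.py a7 170 290 130 260;  python3 - <<'E'
from h import *
crop(cv2.imread('pics/a7_w.png'),235,415,140,310,4,'pics/b4.png')
E
```

```text
16.5833 [0.54479832 0.37505045 0.03832244] 1.8040779257219988 0.061673141464656335 [ 0.32733381 -0.30384015  0.40020841]
```

View pics/a7.png

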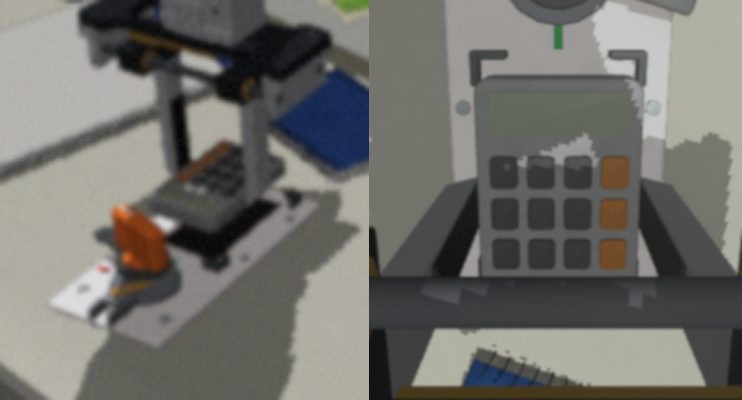

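View pics/b4.png

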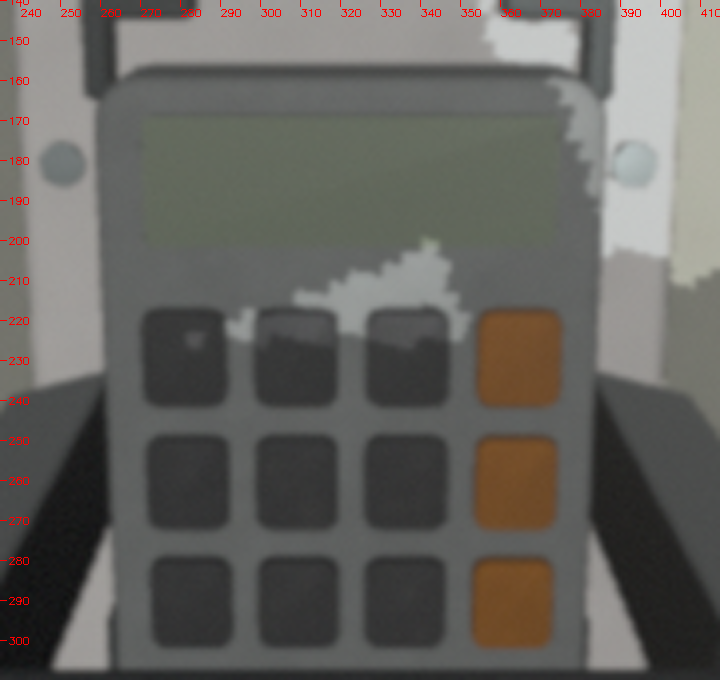

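Run:
```python
from h import *
from station import cams,get_obs
crop(cv2.imread('pics/a7_w.png'),240,400,110,180,5,'pics/b5.png')
c=cams.calibration('wrist');o=get_obs();p=o['ee_pos'];y=o['eef_rot'][2]
r=np.array([[np.cos(y),np.sin(y)],[-np.sin(y),np.cos(y)]])
f=lambda uv,z:((pix2w(c,uv,z)[:,:2]-p[:2])@r.T).round(4).tolist()
print('bracket',f([(261.5,155),(378,155),(300,143)],.015)); print('holes',f([(249,181),(391.5,181)],.006))
print('plate edges',f([(239.5,200),(400.5,200)],.006))
```

```text
bracket [[-0.0346, 0.0473], [0.0319, 0.0473], [-0.0126, 0.054]]
holes [[-0.0444, 0.0307], [0.042, 0.0308]]
plate edges [[-0.0508, 0.0189], [0.0481, 0.019]]
```

View pics/b5.png

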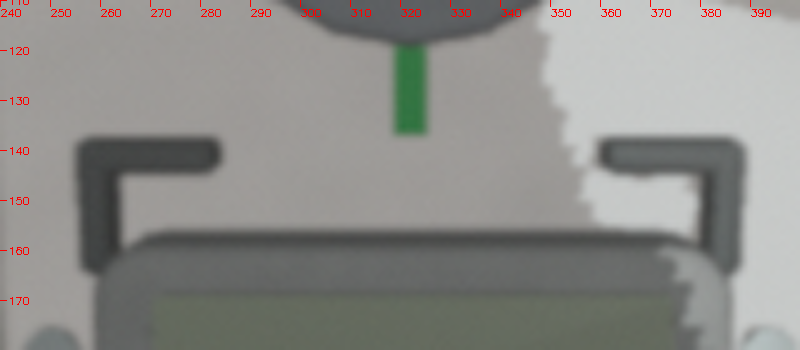

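Bracket inner faces (px 261–378) show the bed centre at tool x −1.3 mm, z +1 mm. Correcting and lowering.

Emit:
{"fn": "step_arm", "kwargs": {"plan": [{"grip":1,"slide":[-0.0013,0,0.001],"spin":0},{"grip":1,"slide":[0,0.006,0],"spin":0},{"grip":1,"slide":[0,0.006,0],"spin":0},{"grip":1,"slide":[0,0.005,0],"spin":0},{"grip":1,"slide":[0,0.004,0],"spin":0},{"grip":1,"slide":[0,0.003,0],"spin":0},{"grip":1,"slide":[0,0.002,0],"spin":0},{"grip":1,"slide":[0,0.002,0],"spin":0},{"grip":1,"slide":[0,0,0],"spin":0},{"grip":1,"slide":[0,0,0],"spin":0}]}}

```text
time_s: 17.52
ee_pos: [0.544, 0.3739, 0.01]
eef_rot: [-1.571, -0.0, 1.805]
force: [0.5, -0.5, -1.7]
grip_width: 0.0621
```

Emit:
{"fn": "step_arm", "kwargs": {"plan": [{"grip":1,"slide":[0,0.0008,0],"spin":0},{"grip":1,"slide":[0,0,0],"spin":0}]}}

```text
time_s: 17.68
ee_pos: [0.544, 0.3739, 0.0092]
eef_rot: [-1.571, -0.0, 1.805]
force: [0.4, 0.4, -1.1]
grip_width: 0.0619
```

```bash
python3 look.py a8 170 290 130 260
```

```text
17.6833 [0.54398122 0.37393844 0.0092219 ] 1.8049453884533815 0.061923260776793616 [ 0.36073086  0.35591593 -1.14282942]
```

View pics/a8.png

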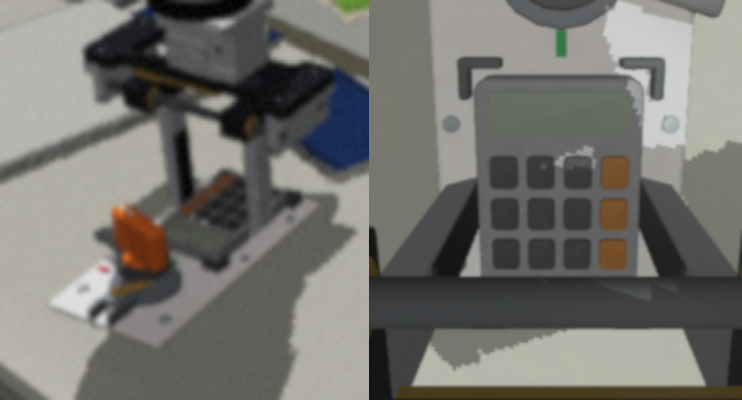

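Run:
```python
from h import *
crop(cv2.imread('pics/a8_w.png'),240,400,130,190,5,'pics/b6.png')
```

```text
(no output)
```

View pics/b6.png

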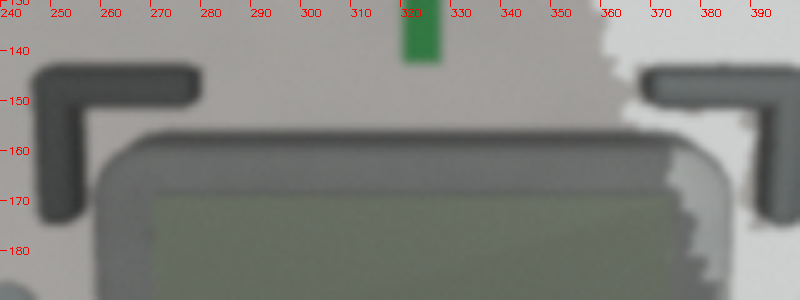

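The calculator is inside the brackets (gaps 2 px and 5 px). I'm nudging +0.8 mm, then lowering the last bit to contact.

Emit:
{"fn": "step_arm", "kwargs": {"plan": [{"grip":1,"slide":[0.0008,0.0008,0],"spin":0},{"grip":1,"slide":[0,0.0008,0],"spin":0},{"grip":1,"slide":[0,0,0],"spin":0}]}}

```text
time_s: 18.03
ee_pos: [0.5441, 0.3744, 0.009]
eef_rot: [-1.571, 0.001, 1.805]
force: [-5.0, -7.0, 12.3]
grip_width: 0.0619
```

Bed contact. Releasing gently.

Emit:
{"fn": "step_arm", "kwargs": {"plan": [{"grip":1,"slide":[0,-0.0006,0],"spin":0},{"grip":-0.4,"slide":[0,0,0],"spin":0},{"grip":-0.45,"slide":[0,0,0],"spin":0},{"grip":-0.5,"slide":[0,0,0],"spin":0},{"grip":-0.55,"slide":[0,0,0],"spin":0},{"grip":-0.55,"slide":[0,-0.01,0],"spin":0},{"grip":-0.6,"slide":[0,-0.02,0],"spin":0},{"grip":-0.7,"slide":[0,-0.03,0],"spin":0},{"grip":-0.8,"slide":[0,-0.035,0],"spin":0},{"grip":-0.8,"slide":[0,-0.035,0],"spin":0},{"grip":-0.8,"slide":[0,-0.01,0],"spin":0},{"grip":-0.8,"slide":[0,0,0],"spin":0}]}}

```text
time_s: 19.03
ee_pos: [0.5448, 0.3754, 0.1523]
eef_rot: [-1.577, -0.002, 1.805]
force: [-0.1, -0.2, -1.2]
grip_width: 0.0847
```

```bash
python3 look.py a9 170 290 130 260
```

```text
19.0333 [0.54483613 0.3754071  0.15234238] 1.8050052268872667 0.08469603342379817 [-0.13239952 -0.23787452 -1.191682  ]
```

View pics/a9.png

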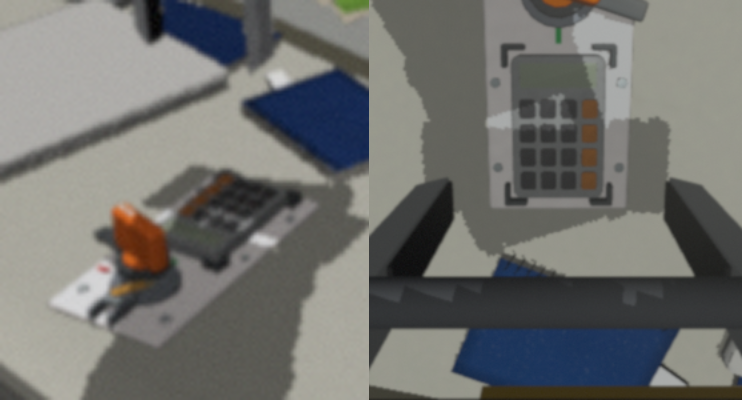

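View pics/a9_w.png

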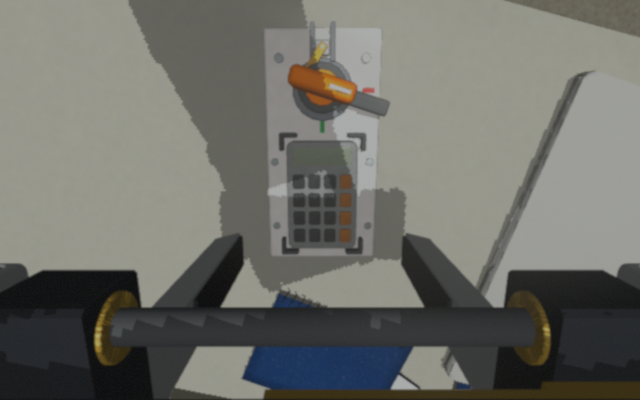

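The calculator sits flat inside all four brackets. Next I'm measuring the knob bar.

Run:
```python
from h import *
from station import cams
crop(cv2.imread('pics/a9_w.png'),250,400,20,140,5,'pics/b7.png')
c=cams.calibration('wrist')
k=[.4546,.3525]
print(w2pix(c,[[*k,.0655],[*k,.006]]))
```

```text
[[321.19481258  83.83755984]
 [321.44421571  90.87737186]]
```

View pics/b7.png

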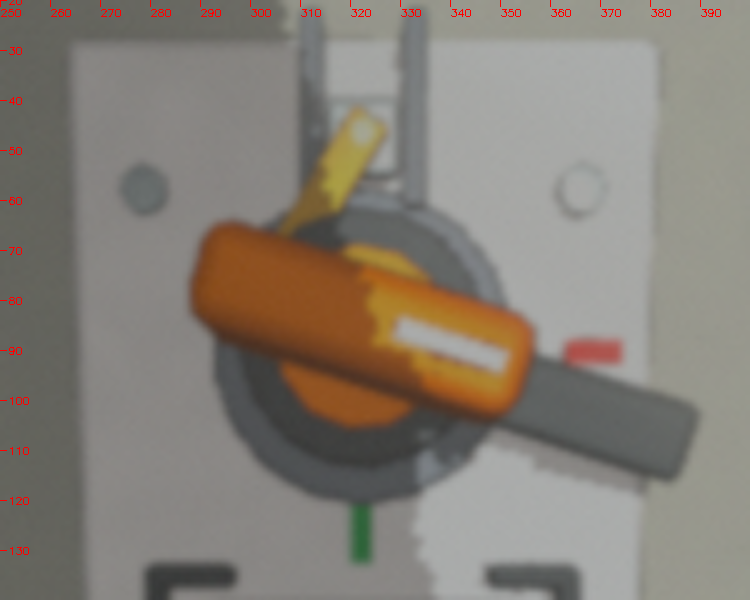

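Bar centre is at px (321,84), matching the predicted axis (0.4546, 0.3525), with the bar yaw about 1.526. Moving over the knob and turning the jaws across the bar.

Emit:
{"fn": "step_arm", "kwargs": {"plan": [{"grip":-0.1,"slide":[-0.0003,0,0.0186],"spin":0},{"grip":-0.1,"slide":[-0.0003,0,0.0186],"spin":0},{"grip":-0.1,"slide":[-0.0003,0,0.0186],"spin":0},{"grip":-0.1,"slide":[-0.0003,0,0.0186],"spin":0},{"grip":-0.1,"slide":[-0.0003,0,0.0186],"spin":0},{"grip":-0.1,"slide":[0,0,0],"spin":6.8},{"grip":-0.1,"slide":[0,0,0],"spin":6.8},{"grip":-0.1,"slide":[0,0,0],"spin":6.8},{"grip":-0.1,"slide":[0,0,0],"spin":6.8},{"grip":-0.1,"slide":[0,0,0],"spin":6.8},{"grip":-0.1,"slide":[0,0,0],"spin":6.8},{"grip":-0.1,"slide":[0,0,0],"spin":6.8}]}}

```text
time_s: 20.13
ee_pos: [0.4529, 0.3511, 0.1459]
eef_rot: [-1.569, 0.003, 0.968]
force: [-0.1, -0.5, -0.2]
grip_width: 0.0515
```

Emit:
{"fn": "step_arm", "kwargs": {"plan": [{"grip":-0.1,"slide":[0,0,0],"spin":6.5},{"grip":-0.1,"slide":[0,0,0],"spin":6.5},{"grip":-0.1,"slide":[0,0,0],"spin":6.5},{"grip":-0.1,"slide":[0,0,0],"spin":6.5},{"grip":-0.1,"slide":[0,0,0],"spin":6.5},{"grip":-0.1,"slide":[0,0,0],"spin":6.5},{"grip":-0.1,"slide":[0,0,0],"spin":6.5},{"grip":-0.1,"slide":[0,0,0],"spin":6.5},{"grip":-0.1,"slide":[0,0,0],"spin":6.4},{"grip":-0.1,"slide":[0,0,0],"spin":0},{"grip":-0.1,"slide":[0,0,0],"spin":0}]}}

```text
time_s: 21.05
ee_pos: [0.4531, 0.3513, 0.1465]
eef_rot: [-1.572, 0.002, -0.042]
force: [0.4, 0.1, -0.5]
grip_width: 0.0521
```

```bash
python3 look.py c1 170 290 130 260
python3 - <<'E'
from h import *
from station import cams
crop(cv2.imread('pics/c1_w.png'),240,420,130,330,3,'pics/b8.png')
c=cams.calibration('wrist')
k=[.4546,.3525]
print(w2pix(c,[[*k,.0655],[*k,.006]]))
E
```

```text
21.05 [0.45311497 0.35129393 0.14654769] -0.04160236513776727 0.0520532310524933 [ 0.39032951  0.1403375  -0.52435175]
[[322.8136143  210.09641728]
 [322.75617315 194.20820083]]
```

View pics/b8.png

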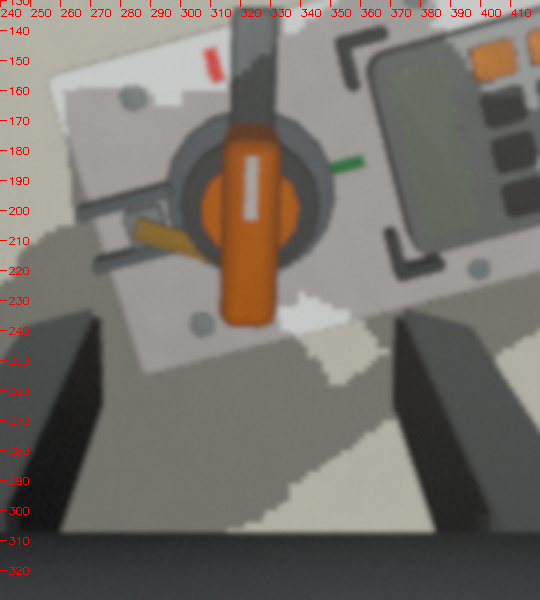

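The bar is at px 312–333, centred under the tool. I'm descending and gripping it.

Emit:
{"fn": "step_arm", "kwargs": {"plan": [{"grip":-0.1,"slide":[0.0014,0.015,0.0013],"spin":0.5},{"grip":-0.1,"slide":[0,0.02,0],"spin":0},{"grip":-0.1,"slide":[0,0.02,0],"spin":0},{"grip":-0.1,"slide":[0,0.02,0],"spin":0},{"grip":-0.1,"slide":[0,0.015,0],"spin":0},{"grip":-0.1,"slide":[0,0.012,0],"spin":0},{"grip":-0.1,"slide":[0,0.008,0],"spin":0},{"grip":0.1,"slide":[0,0,0],"spin":0},{"grip":0.3,"slide":[0,0,0],"spin":0},{"grip":0.45,"slide":[0,0,0],"spin":0},{"grip":0.6,"slide":[0,0,0],"spin":0},{"grip":0.8,"slide":[0,0,0],"spin":0},{"grip":1,"slide":[0,0,0],"spin":0},{"grip":1,"slide":[0,0,0],"spin":0}], "force": 25}}

```text
time_s: 22.32
ee_pos: [0.4539, 0.353, 0.0387]
eef_rot: [-1.571, 0.002, -0.054]
force: [-11.3, -0.5, 10.3]
grip_width: 0.0149
```

Emit:
{"fn": "step_arm", "kwargs": {"plan": [{"grip":1,"slide":[-0.0006,0,0],"spin":2},{"grip":1,"slide":[0,0,0],"spin":4},{"grip":1,"slide":[0,0,0],"spin":5},{"grip":1,"slide":[0,0,0],"spin":5},{"grip":1,"slide":[0,0,0],"spin":5},{"grip":1,"slide":[0,0,0],"spin":5}]}}

```text
time_s: 22.82
ee_pos: [0.4539, 0.3531, 0.0387]
eef_rot: [-1.571, 0.001, -0.511]
force: [-6.7, -1.2, 7.0]
grip_width: 0.015
```

```bash
python3 -c "
from station import get_obs
o=get_obs();print(o['ee_pos'],o['eef_rot'],o['force'],o['moment'],o['qpos'])"
```

```text
[0.45385748 0.35308724 0.03872849] [-1.57137824e+00  9.04731747e-04 -5.11343907e-01] [-6.65128038 -1.23916535  7.00155083] [-0.14735887  1.54601657  0.21753856] [5.97210930e-01 5.42134698e-01 1.59666476e+00 6.52393462e-04
 1.00371761e+00 1.10820387e+00]
```

Emit:
{"fn": "step_arm", "kwargs": {"plan": [{"grip":1,"slide":[0,0,0],"spin":5},{"grip":1,"slide":[0,0,0],"spin":5},{"grip":1,"slide":[0,0,0],"spin":5},{"grip":1,"slide":[0,0,0],"spin":5},{"grip":1,"slide":[0,0,0],"spin":5},{"grip":1,"slide":[0,0,0],"spin":5},{"grip":1,"slide":[0,0,0],"spin":5},{"grip":1,"slide":[0,0,0],"spin":5},{"grip":1,"slide":[0,0,0],"spin":4},{"grip":1,"slide":[0,0,0],"spin":2},{"grip":1,"slide":[0,0,0],"spin":0}]}}

```text
time_s: 23.73
ee_pos: [0.4537, 0.3533, 0.0387]
eef_rot: [-1.572, 0.001, -1.313]
force: [-8.8, 1.1, 6.9]
grip_width: 0.015
```

```bash
python3 -c "
from station import get_obs
o=get_obs();print(o['ee_pos'],o['eef_rot'],o['force'],o['moment'],o['qpos'])"; python3 look.py c2 170 290 130 260
```

```text
[0.45369753 0.35334861 0.03874526] [-1.57200319e+00  8.48150521e-04 -1.31312067e+00] [-8.84429787  1.14351966  6.88181929] [ 0.1662747   1.71247852 -0.23202435] [5.97436984e-01 5.42118717e-01 1.59664375e+00 1.42492959e-03
 1.00368587e+00 1.90979116e+00]
23.7333 [0.45369753 0.35334861 0.03874526] -1.3131206694573474 0.014989519677269574 [-8.84429787  1.14351966  6.88181929]
```

View pics/c2.png

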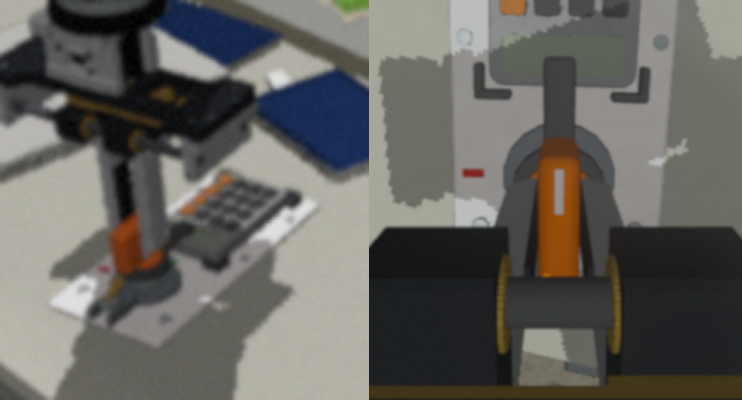

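The latch is over the calculator's end and the spring is now helping (moment sign flipped). Releasing and lifting.

Emit:
{"fn": "step_arm", "kwargs": {"plan": [{"grip":1,"slide":[0,0,0],"spin":1},{"grip":0.5,"slide":[0,0,0],"spin":0},{"grip":0.3,"slide":[0,0,0],"spin":0},{"grip":0.2,"slide":[0,0,0],"spin":0},{"grip":0.1,"slide":[0,0,0],"spin":0},{"grip":0,"slide":[0,-0.01,0],"spin":0},{"grip":0,"slide":[0,-0.02,0],"spin":0},{"grip":0,"slide":[0,-0.03,0],"spin":0},{"grip":0,"slide":[0,-0.03,0],"spin":0},{"grip":0,"slide":[0,-0.03,0],"spin":0},{"grip":0,"slide":[0,0,0],"spin":0},{"grip":0,"slide":[0,0,0],"spin":0}]}}

```text
time_s: 24.83
ee_pos: [0.4551, 0.3533, 0.1603]
eef_rot: [-1.567, 0.001, -1.328]
force: [0.1, 0.3, -1.6]
grip_width: 0.0469
```

```bash
python3 look.py c3 170 290 130 260
python3 - <<'E'
from h import *
from station import cams
cv2.imwrite('pics/fs.png',cams.camera('scene'))
E
```

```text
24.8333 [0.45510258 0.35325426 0.16029556] -1.3278877887150164 0.046946697446434954 [ 0.12403464  0.32816457 -1.60437401]
```

View pics/c3_w.png

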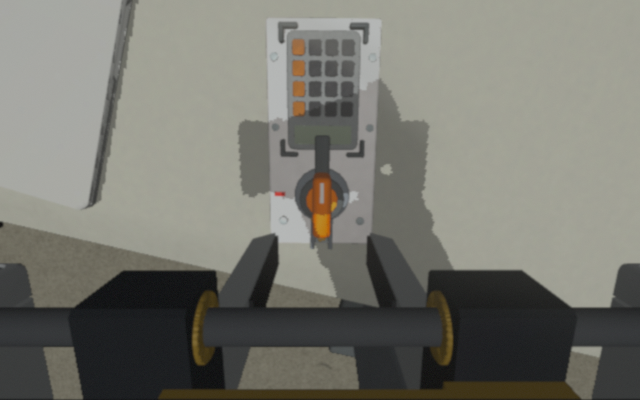

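View pics/fs.png

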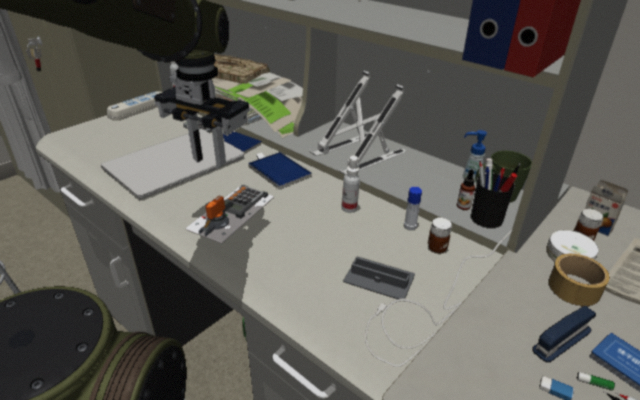

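The latch lies along the cradle axis (px 322, 135–240) over the calculator's near end. The calculator is within the four brackets, the bottles stand untouched, and the gripper is clear.

```bash
python3 -c "
from station import hand_in
print(hand_in())"
```

```text
the job is handed in; nothing more can be done
None
```

The job is done and handed in at about 25 s of the 69 s allowed; `hand_in()` gives no verdict, so I don't have one.

- **Laying it down:** I lifted the calculator out of the holder at a 15 N grip setting and stood it on the bare desk. The gripper can't tilt, so I tipped it onto the back finger and let it down by slowly opening the jaws. It ended flat on its back, keys up and untouched.
- **Into the cradle:** I gripped it again by its long sides at 15 N and set it in the bed. It met the bed with about 12 N vertically (15 N in all), from lowering slightly too far; I eased off before letting go.
- **Locking the knob:** I gripped the orange knob at 25 N and turned it clockwise about 73°. The spring moment reversed sign, meaning it was past the detent, and the knob stayed at its stop after I let go.

**Last checks:** after release, the pictures showed the calculator flat inside all four brackets, keys up. The latch lay along the cradle axis over its near end, and the gripper was clear at 0.16 m. The spray bottle, pill bottle and glue stick stood where they were.

**Disagreements:** the top and wrist cameras differed by about 3 mm on the cradle position. I used the wrist camera, and the fit confirmed it. While gripping the knob there was a side force of about 11 N from a slight misalignment, within the limits. My first move calls were refused because of missing row keys, so nothing moved then.

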